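Clear the bottles, weigh the tin behind them, restock the bottle board

ROBOT

A 7-joint arm with a two-finger parallel gripper is mounted at the origin on the work surface. World frame = base frame: x ahead of the robot, y to its left, z up, the work surface at z = 0. Lengths are in m, angles in rad, forces in N, time in s.
With the tool pointing down it reaches from about 0.4 to 0.9 m from the base axis. Payload 5.6 kg.
Tool frame: the origin (TCP) lies midway between the tips of the shut fingers; the grasp point (between the pads) lies 19 mm behind it; y points along the fingers, z is the direction in which the jaws open and shut, and the axes are right-handed (so a half turn about y gives the same grasp; the last joint's range is limited). The gripper opens to 92 mm and grips with 3 to 60 N. Pads are 20 mm wide; open, the fingers measure 128 mm over their backs; the gripper's body (75 mm by 189 mm) begins 69 mm behind the grasp point.
Start: joints at [-1.324, 0.468, -0.012, 1.603, 0.006, 1.071, -0.056], TCP at [0.186, 0.623, 0.215] pointing down, gripper open.
Joint ranges: [-2.53, 2.53], [-0.31, 2.02], [-1.57, 1.55], [0.28, 2.44], [-1.29, 4.43], [0.15, 1.84], [-2.92, 2.92]. Speed limits (rad/s): [2.57, 2.57, 3.14, 3.14, 3.14, 3.14, 3.14].

INTERFACE

Orientations are given as a 3x3 rotation matrix whose columns are the frame's x, y, z axes.
In Python, from station import env, effector, solver, viewer, workorder, search_frame, tip_of gives the robot as it stands. Calls block until the motion is done:
- env.reach(position, orientation): joint-space move of the TCP to a pose.
- env.movel(position, frame=None, rate=0.15): straight line of the TCP; frame=None keeps the orientation; rate is the mean speed in m/s.
- env.goto_joints(angles): joint-space move.
- effector.release() and effector.grasp(squeeze=None): open the fingers fully, or close them until they stop; squeeze is the grip in N (None keeps the last).
- env.pause(seconds).
- solver.inverse_kinematics(position, orientation): joint angles nearest the present ones, or None.
- env.sense(): the state.
- viewer.read_camera(name): name is "side" or "top" or "wrist"; returns (picture, depth): 480x640x3 uint8, red, green, blue; 480x640 float32, m along the optical axis (not along the pixel's ray), 0 where there is no reading.
- viewer.camera_info(name): a dict with "intrinsics" (3x3 intrinsics, pixels), "dist_coeffs" ([k1, k2, p1, p2, k3] as OpenCV has them; the pictures are not rectified), "eye" and "rotation" of the camera in the world; the wrist camera has in their place "T_tool_cam" (4x4, takes a point from camera to tool coordinates, whose origin is the TCP and whose axes are the tool frame's). Camera axes: x right, y up, looking along -z (the intrinsics and any distortion apply to the point x, -y, -z); pixel columns grow to the right and rows downward; lengths in m; the calibration is good to about 2 mm. A picture is of the moment at which its call begins: read the wrist's pose just before it. camera_info takes no time and is no camera call.
A pose or a line that the arm cannot do raises env.PlanningError and nothing moves.
- workorder.finish_job(): hands the job in, once; it reports no verdict.
Trained networks look in the newest picture that a camera, given by its name, has taken for a name from the list of things; names that differ only in an ending like _2 or _b are one class to them, and where a whole thing is asked for, a point or a joint stands for the part that bears it (a point fixed in the world has none). Each returns a list of dicts, best first, with "score" (0 to 1); they miss things now and then, are a little off and sometimes report something else, mostly with a low value. They report only what shows in the picture. A call takes as long as a camera call.
- search_frame(camera, name): "at" ([x, y, z] in m, in world coordinates, good to about 4 mm: the middle of the surface that is visible of it).
- tip_of(camera, name): "at" ([x, y, z] in m, in world coordinates, good to about 4 mm: a listed point, or the origin of a listed thing).
The state is a dict: "t": time; "joint_positions": joint angles; "joint_velocities": joint speeds; "tau": joint torques, N m; "ee_pos": TCP position; "tcp_rot": TCP orientation; "wrist_force": force on the tool from outside, world axes, zero at the start; "moment": the same for the moment, N m; "gripper_width": finger opening in m.
Only numpy, scipy, OpenCV 4.12 (cv2) and the standard library are available. Lean on these libraries where they do the work, as an engineer would, in place of code of your own. Each camera call takes 0.05 s, during which the arm holds its last target.

TASK

On the wooden bottle board three tall vessels (a round brown bottle, a square white bottle and a stoppered conical flask) crowd round a small metal sample tin. Stand all three upright on the empty white side tray, then fetch the tin and set it in the middle of the balance's round pan, and then put each vessel back upright on the very spot of the board where it stood at the start. Leave the glass dish and the little vial on the board alone, let nothing topple, and let go of everything at the end.

Things in the scene. Friction and masses are not known exactly. Their poses are not given: they have to be found in the camera images.
- round_bottle: Origin: centre of its underside, z up. Never needs a particular facing. Round brown glass bottle with a paper band, 135 mm tall: body 52 mm across up to 80 mm, shoulder and 28 mm neck, black round cap 32 mm across from 108 to 135 mm (good to grip). 220 g, give or take a third.
- square_bottle: Origin: centre of its underside, z up. Never needs a particular facing. White plastic bottle, 118 mm tall: body 48 x 48 mm up to 78 mm, 30 mm neck, black round cap 32 mm across from 92 to 118 mm (good to grip). 180 g, give or take a third.
- flask: Origin: centre of its underside, z up. Never needs a particular facing. Conical clear glass flask with a plain paper band round the cone, 125 mm tall: foot 66 mm across, cone narrowing to a straight neck 30 mm across from 76 mm up, topped by a cork 31 mm across from 107 to 125 mm, fixed in (neck and cork are good to grip). 160 g, give or take a third.
- tin: Squat round aluminium sample tin with its lid fixed on, 40 mm tall, 45 mm across, lid (top 10 mm) 48 mm across. Origin: centre of its underside, z up. 60 g. It stands at the rear middle of the board between the vessels; tall neighbours leave no room for a gripper's body until they are cleared.
- bay: Wooden bottle board, fixed but lying differently at each start: 210 mm (its x, away from the robot) by 260 mm (its y), top surface 10 mm above the bench, with edge strips 26 mm high at the rear and 18 mm at the sides. Origin: centre of its underside. Vessels start on three round marks at about (40, 74), (40, -74) and (-24, 0) mm in its frame, any vessel on any mark; the tin at about (50, 0).
- side_tray: Empty white plastic tray, fixed, on the robot's left or right: 250 mm (its x) by 130 mm (its y), rim 14 mm high and 4 mm thick, inner floor 4 mm above the bench. Origin: centre of its underside. Three vessels fit in a row along its x, 75 mm apart.
- pan (a point): Centre of the top face of the balance's round steel pan, 75 mm above the bench, pan 120 mm across, rigid. The balance (white, 240 x 190 mm, body top 62 mm, dark display on the part nearest the robot) is fixed, on the other side from the tray; the pan lies 35 mm beyond its middle.
- petri: Bystander: closed glass dish, 60 mm across, 14 mm high, on the board's near left corner. Origin: underside centre. Leave alone.
- vial: Bystander: small brown vial, 24 mm across, 40 mm tall, on the board's near right corner. Origin: underside centre. Leave alone.

How it is judged:
On the way, in this order (a step that is already met when the one before it is completed fails the run):
1. all three vessels stand upright on the side tray while the tin is still in its place (x of round_bottle in the frame of side_tray between -0.115 and 0.115 m and y of round_bottle in the frame of side_tray between -0.055 and 0.055 m and z of each of round_bottle, square_bottle, flask in the frame of side_tray below 0.012 m and angle between each of round_bottle, square_bottle, flask's own z axis and vertical below 0.15 rad and linear speed of each of round_bottle, square_bottle, flask below 0.05 m/s and x of square_bottle in the frame of side_tray between -0.115 and 0.115 m and y of square_bottle in the frame of side_tray between -0.055 and 0.055 m and x of flask in the frame of side_tray between -0.115 and 0.115 m and y of flask in the frame of side_tray between -0.055 and 0.055 m and distance of tin from where it was at the start of the episode below 0.03 m), for 0.2 s.
2. the tin stands in the middle of the pan while the vessels are still on the side tray (x of round_bottle in the frame of side_tray between -0.115 and 0.115 m and y of round_bottle in the frame of side_tray between -0.055 and 0.055 m and z of each of round_bottle, square_bottle, flask in the frame of side_tray below 0.012 m and angle between each of round_bottle, square_bottle, flask, tin's own z axis and vertical below 0.15 rad and linear speed of each of round_bottle, square_bottle, flask below 0.05 m/s and x of square_bottle in the frame of side_tray between -0.115 and 0.115 m and y of square_bottle in the frame of side_tray between -0.055 and 0.055 m and x of flask in the frame of side_tray between -0.115 and 0.115 m and y of flask in the frame of side_tray between -0.055 and 0.055 m and distance between tin and pan below 0.02 m and linear speed of tin below 0.03 m/s), for 0.2 s.
At the end, for the whole second after the job is handed in: The tin stands upright within 20 mm of the pan's centre; each of the three vessels stands upright within 15 mm of where its origin was at the start; all at rest and released (distance between tin and pan below 0.02 m and angle between tin's own z axis and vertical below 0.15 rad and linear speed of each of tin, round_bottle, square_bottle, flask below 0.03 m/s and distance of each of round_bottle, square_bottle, flask from where it was at the start of the episode below 0.015 m and angle between each of round_bottle, square_bottle, flask's own z axis and vertical below 0.12 rad); the robot touches nothing.
It fails at once if a vessel or the tin topples (angle between any of round_bottle, square_bottle, flask, tin's own z axis and vertical above 0.7 rad).
It fails at once if the dish or the vial is moved by more than 25 mm (distance of any of petri, vial from where it was at the start of the episode above 0.025 m).
It also fails if it takes over 149 s, if anything falls off the work surface, if the arm or the gripper's body presses on something with over 40 N, if the wrist force passes 120 N, or if a joint passes its speed limit or range.

## Working session

There is one attempt and no reset: what is moved stays moved. The work goes in short steps, each a Python script; the robot and the scene stay as the last script left them, time stands still between calls to the robot, and variables do not carry over. Pictures are saved under pics/ and viewed, and the job is handed in when it is done.

```bash
ls; mkdir -p pics
python3 - <<'E'
from station import env, effector, solver, viewer, workorder, search_frame, tip_of
import cv2
s=env.sense(); print(s['t'],s['ee_pos'],s['tcp_rot'],s['gripper_width'])
for c in ['top','side']:
    p,d=viewer.read_camera(c); cv2.imwrite(f'pics/{c}0.png',p[:,:,::-1]); i=viewer.camera_info(c); print(c,i)
    for n in ['round_bottle','square_bottle','flask','tin','bay','side_tray','pan','petri','vial']:
        print(n,[(r['at'],r['score']) for r in tip_of(c,n)[:2]])
print(env.sense()['t'])
E
```

```text
pics
0.0 [0.18567217 0.62232318 0.21363935] [[ 9.58266975e-01 -3.71085061e-04  2.85874565e-01]
 [-2.85874777e-01 -1.69038915e-03  9.58265493e-01]
 [ 1.27641255e-04 -9.99998502e-01 -1.72592796e-03]] 0.09197813681373303
top {'intrinsics': array([[505.92830295,   0.        , 322.60988442],
       [  0.        , 505.92830295, 245.9456613 ],
       [  0.        ,   0.        ,   1.        ]]), 'dist_coeffs': array([-0.14139068,  0.        ,  0.        ,  0.        ,  0.        ]), 'eye': array([ 0.46998299, -0.0159464 ,  1.10639736]), 'rotation': array([[-0.01795565,  0.99692942, -0.07621894],
       [-0.99981565, -0.01842152, -0.00541357],
       [-0.00680101,  0.07610769,  0.99707641]])}
round_bottle [([0.5601, -0.0062, 0.009], 0.8), ([0.615, 0.0792, 0.0108], 0.37)]
square_bottle []
flask [([0.6149, 0.0823, 0.0104], 0.87)]
tin [([0.6407, 0.0045, 0.0108], 0.97), ([0.5115, -0.3557, 0.0723], 0.44)]
bay [([0.5836, 0.0039, -0.0025], 0.86)]
side_tray [([0.4543, 0.3199, 0.0027], 0.66)]
pan [([0.5104, -0.3543, 0.0718], 0.64)]
petri [([0.5033, 0.0824, 0.0108], 0.67)]
vial [([0.525, -0.0973, 0.00
[... 208 characters left out ...]
[-0.10871096,  0.        ,  0.        ,  0.        ,  0.        ]), 'eye': array([ 0.18581642, -0.48187662,  0.7202731 ]), 'rotation': array([[ 0.81329773,  0.4139321 , -0.40890956],
       [-0.58154285,  0.60103327, -0.54823985],
       [ 0.01883417,  0.68368065,  0.72953824]])}
round_bottle [([0.5594, -0.005, 0.0106], 0.74)]
square_bottle [([0.6314, -0.0753, 0.0087], 0.85), ([0.4491, 0.3164, -0.0], 0.66)]
flask [([0.6163, 0.0792, 0.0121], 0.97)]
tin [([0.6356, 0.0047, 0.0093], 0.92)]
bay [([0.5835, -0.004, -0.0018], 0.58)]
side_tray [([0.4491, 0.316, 0.0015], 0.69)]
pan [([0.5108, -0.3557, 0.0747], 0.97), ([0.5584, -0.0055, 0.01], 0.55)]
petri []
vial [([0.5282, -0.0992, 0.0062], 0.7)]
1.0
```

View pics/top0.png

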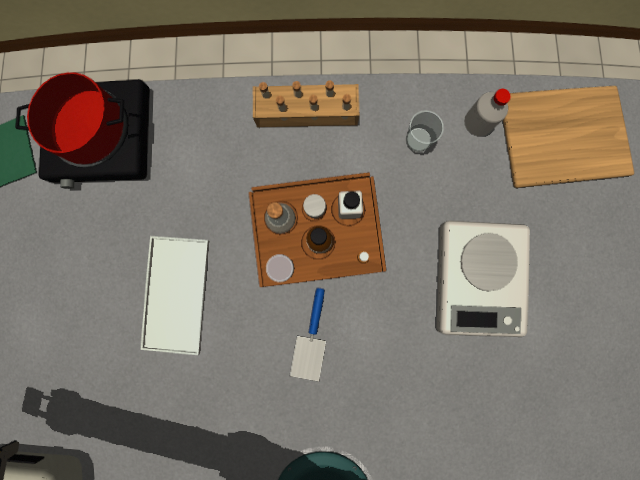

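View pics/side0.png

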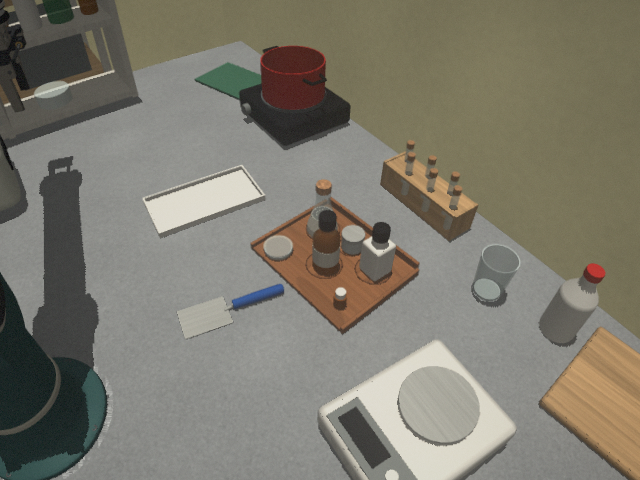

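The top view shows the flask at (277,213), the round bottle at (319,238), the square bottle at (351,203), the tin at (314,206), the tray on the left at about (175,295) and the pan at (489,262). Next I'll refine these from depth.

```bash
cat > h.py <<'E'
from station import env, effector, solver, viewer, workorder, search_frame, tip_of
import cv2, numpy as np
def cloud(c):
    p,d=viewer.read_camera(c); i=viewer.camera_info(c)
    v,u=np.mgrid[0:480,0:640]
    q=cv2.undistortPoints(np.stack([u.ravel(),v.ravel()],1).astype(np.float64)[:,None],i['intrinsics'],i['dist_coeffs'])[:,0]
    z=d.ravel(); P=np.stack([q[:,0]*z,-q[:,1]*z,-z],1)@i['rotation'].T+i['eye']
    P[z==0]=np.nan
    return p,P.reshape(480,640,3)
def circ(P):
    (c,r)=cv2.minEnclosingCircle(P[:,:2].astype(np.float32)*1000); return np.array(c)/1000,r
def near(P,x,y,rad,z0,z1):
    Q=P.reshape(-1,3); Q=Q[~np.isnan(Q[:,0])]
    return Q[(np.hypot(Q[:,0]-x,Q[:,1]-y)<rad)&(Q[:,2]>z0)&(Q[:,2]<z1)]
E
python3 - <<'E'
from h import *
for c in ['top','side']:
    p,P=cloud(c); print(c)
    for n,x,y,h in [('round',.56,-.006,.145),('sq',.631,-.075,.128),('flask',.6155,.081,.135),('tin',.638,.0045,.05),('petri',.503,.083,.024),('vial',.527,-.098,.05)]:
        Q=near(P,x,y,.04,h-.006,h+.006)
        if len(Q)>5: print(n,len(Q),Q.mean(0).round(4),circ(Q),np.median(Q[:,2]).round(4))
    Q=near(P,.51,-.355,.068,.069,.081); print('pan',circ(Q),Q.mean(0))
    Q=near(P,.452,.318,.17,.009,.022); 
    r=cv2.minAreaRect((Q[:,:2]*1000).astype(np.float32)); print('tray',r,np.median(near(P,.452,.318,.03,-.01,.03)[:,2]))
    Q=near(P,.583,0,.19,.006,.028); print('bay',cv2.minAreaRect((Q[:,:2]*1000).astype(np.float32)))
E
```

```text
top
round 212 [ 0.5638 -0.0025  0.1458] (array([ 0.56396466, -0.0024477 ]), 15.741238594055176) 0.1456
sq 198 [ 0.6355 -0.0688  0.1289] (array([ 0.63543408, -0.06859288]), 15.855066299438477) 0.1289
flask 189 [0.6154 0.0823 0.136 ] (array([0.61583862, 0.08243237]), 15.564794540405273) 0.1361
tin 379 [0.6373 0.0063 0.0512] (array([0.63804883, 0.00638934]), 23.50326156616211) 0.0512
petri 604 [0.5084 0.084  0.025 ] (array([0.50836667, 0.08397216]), 29.958585739135742) 0.025
vial 67 [ 0.5286 -0.0953  0.0509] (array([ 0.52878296, -0.09545687]), 9.3320951461792) 0.0514
pan (array([ 0.51027133, -0.35380627]), 60.79281234741211) [ 0.5095993  -0.35374883  0.07586885]
tray ((452.41986083984375, 317.6120300292969), (133.7943115234375, 251.16941833496094), 84.77464294433594) 0.005307615739060134
bay ((585.482666015625, 2.0693359375), (351.3600158691406, 367.0460205078125), 44.577701568603516)
side
round 201 [ 0.5598 -0.0059  0.1442] (array([ 0.56096906, -0.0041337 ]), 17.132461547851562) 0.1446
sq 206 [ 0.6326 -0.072   0.1274] (array([ 0.63355157, -0.07060715]), 16.46550750732422) 0.1277
flask 159 [0.6127 0.0779 0.1341] (array([0.61515741, 0.07919987]), 16.588123321533203) 0.1344
tin 358 [0.634  0.0031 0.0494] (array([0.63515991, 0.00413677]), 24.58631134033203) 0.0497
petri 557 [0.5041 0.0803 0.0236] (array([0.50697131, 0.08202235]), 31.774242401123047) 0.0238
vial 92 [ 0.525  -0.0981  0.0493] (array([ 0.52539893, -0.09731299]), 10.788131713867188) 0.0496
pan (array([ 0.50813678, -0.3556225 ]), 60.78519821166992) [ 0.50592704 -0.35752892  0.07510602]
tray ((452.35760498046875, 316.4993896484375), (137.98020935058594, 252.48158264160156), 84.53667449951172) 0.00445583605991684
bay ((546.557861328125, -2.9872283935546875), (304.1030578613281, 279.1798095703125), 6.115241527557373)
```

```bash
cat >> h.py <<'E'
def R(deg):
    a=np.radians(deg); z=np.array([np.cos(a),np.sin(a),0]); y=np.array([0,0,-1.]); return np.stack([np.cross(y,z),y,z],1)
RV=R(85.); RT=R(97.)
BOARD={'round':np.array([.562,-.0035]),'sq':np.array([.6343,-.0698]),'flask':np.array([.6153,.0805])}
H={'round':.1215-.019,'sq':.105-.019,'flask':.114-.019}  # tcp above underside
tc=np.array([.4523,.317]); tx=np.array([np.cos(np.radians(-5.3)),np.sin(np.radians(-5.3))])
SLOT={'flask':tc+.075*tx,'round':tc,'sq':tc-.075*tx}
PAN=np.array([.5092,-.3547]); TIN=np.array([.6365,.005])
UP=.17
def st(m):
    s=env.sense(); print(m,'t%.1f'%s['t'],s['ee_pos'].round(4),'w%.4f'%s['gripper_width'],s['wrist_force'].round(1),flush=True)
def pick(xy,z,Rm,squeeze=25,up=UP,joint=True):
    a=[*xy,z+.07]
    if joint: env.reach(a,Rm)
    else: env.movel(a,Rm,rate=.3)
    env.movel([*xy,z],Rm,rate=.12); st('at')
    effector.grasp(squeeze); st('grasped')
    env.movel([*xy,z+up],Rm,rate=.15); st('lifted')
def place(xy,z,Rm,zt,up=.09):
    env.movel([*xy,zt],Rm,rate=.25)
    env.movel([*xy,z+.02],Rm,rate=.2); env.movel([*xy,z+.0015],Rm,rate=.04); env.pause(.3); st('down')
    effector.release(); env.pause(.2); st('rel')
    env.movel([*xy,z+up],Rm,rate=.2)
E
python3 - <<'E'
from h import *
n='flask'
pick(BOARD[n],.010+H[n],RV)
E
```

```text
at t4.3 [0.6158 0.0805 0.1054] w0.0920 [-0.3 -0.2  1.2]
grasped t5.2 [0.6153 0.0807 0.105 ] w0.0300 [-0.7  0.2 -0.1]
lifted t6.5 [0.6147 0.0805 0.2739] w0.0305 [ 0.8  0.2 -1.8]
```

Run:
```python
from h import *
p,_=viewer.read_camera('side'); cv2.imwrite('pics/s1.png',p[:,:,::-1])
p,_=viewer.read_camera('wrist'); cv2.imwrite('pics/w1.png',p[:,:,::-1])
```

```text
(no output)
```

View pics/s1.png

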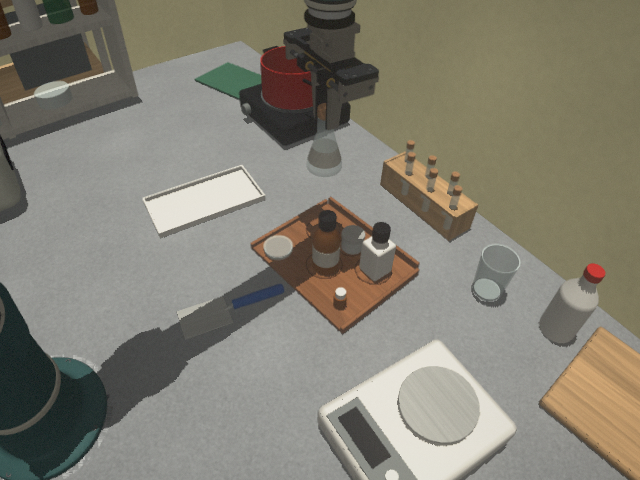

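The flask hangs upright in the gripper at about (325,150), and the other vessels haven't moved. Next I'll place it and move the round bottle.

Run:
```python
from h import *
n='flask'
place(SLOT[n],.004+H[n],RV,.275)
n='round'
pick(BOARD[n],.010+H[n],RV)
place(SLOT[n],.004+H[n],RV,.285)
p,_=viewer.read_camera('side'); cv2.imwrite('pics/s2.png',p[:,:,::-1])
```

```text
down t9.6 [0.5271 0.3101 0.1007] w0.0305 [ 0.1  0.  -2.4]
rel t10.8 [0.527  0.3101 0.1005] w0.0922 [ 0.3 -0.2  0.9]
at t13.3 [ 0.5625 -0.0032  0.1129] w0.0918 [0.2 0.1 0. ]
grasped t14.3 [ 0.562  -0.0034  0.1125] w0.0313 [ 0.7  0.2 -0.1]
lifted t15.5 [ 0.5614 -0.0035  0.2815] w0.0313 [-0.4  1.  -1.3]
down t18.9 [0.4524 0.3171 0.1082] w0.0313 [ 1.  -0.8 -2.1]
rel t20.1 [0.4523 0.317  0.108 ] w0.0919 [-0.3 -0.5  0.1]
```

View pics/s2.png

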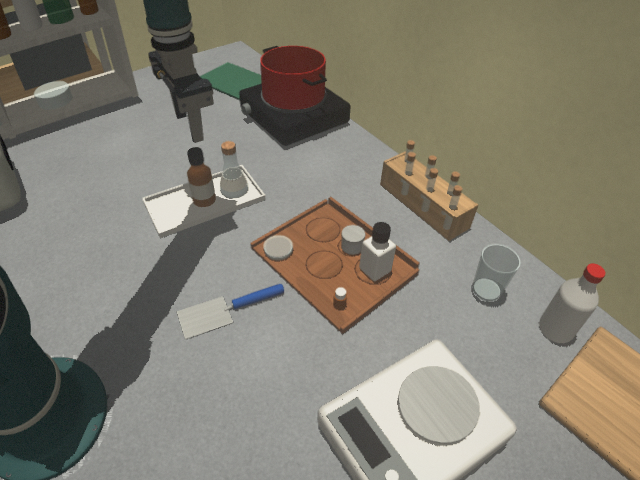

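The flask at (232,175) and the round bottle at (200,180) stand on the tray. The tin and square bottle haven't moved. Next is the square bottle.

Run:
```python
from h import *
n='sq'
pick(BOARD[n],.010+H[n],RV)
place(SLOT[n],.004+H[n],RV,.275)
env.pause(.3)
env.movel([.45,.2,.3],RV,rate=.3)
for c in ['side','top']:
    p,P=cloud(c); cv2.imwrite(f'pics/{c}3.png',p[:,:,::-1])
    for n,h in [('flask',.129),('round',.139),('sq',.122)]:
        Q=near(P,*SLOT[n],.045,h-.006,h+.006); print(c,n,SLOT[n],circ(Q) if len(Q) else None)
    Q=near(P,*TIN,.04,.044,.056); print('tin',circ(Q) if len(Q) else None)
```

```text
at t23.0 [ 0.6348 -0.0697  0.0965] w0.0921 [ 0.2 -0.8  0.1]
grasped t24.0 [ 0.6343 -0.0698  0.096 ] w0.0313 [ 0.1  0.5 -0.9]
lifted t25.3 [ 0.6337 -0.0697  0.2649] w0.0315 [ 0.1  0.8 -2.2]
down t29.2 [0.3777 0.324  0.0916] w0.0314 [ 0.4 -0.9 -1.6]
rel t30.4 [0.3776 0.3239 0.0915] w0.0916 [-0.1  0.8 -0. ]
side flask [0.52697935 0.31007221] (array([0.52859119, 0.30907312]), 17.85315704345703)
side round [0.4523 0.317 ] (array([0.45219113, 0.31510452]), 17.15596580505371)
side sq [0.37762065 0.32392779] (array([0.37717914, 0.32275916]), 17.25756072998047)
tin (array([0.63521631, 0.00450511]), 24.805667877197266)
top flask [0.52697935 0.31007221] (array([0.5285354 , 0.31157034]), 15.463345527648926)
top round [0.4523 0.317 ] None
top sq [0.37762065 0.32392779] None
tin (array([0.6382608 , 0.00641825]), 23.609107971191406)
```

View pics/side3.png

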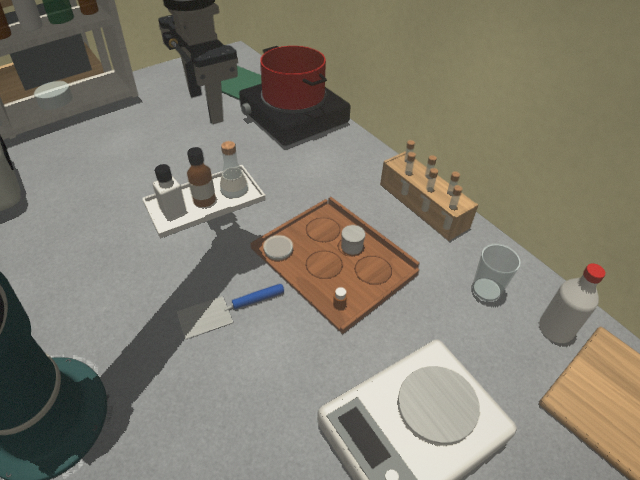

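All three vessels stand upright on the tray at (168,190), (200,180) and (232,175), and the tin hasn't moved at (352,240). Next is the tin.

Run:
```python
from h import *
xy=np.array([.6367,.0055])
pick(xy,.010+.035-.019,RT,squeeze=15)
place(PAN,.075+.035-.019,RT,.2,up=.15)
env.movel([.45,-.15,.3],RV,rate=.3)
for c in ['side','top']:
    p,P=cloud(c); cv2.imwrite(f'pics/{c}4.png',p[:,:,::-1])
    Q=near(P,*PAN,.05,.109,.121); print(c,'tin',circ(Q) if len(Q) else None)
    print(tip_of(c,'tin')[:1])
    for n,h in [('flask',.129),('round',.139),('sq',.122)]:
        Q=near(P,*SLOT[n],.045,h-.006,h+.006); print(c,n,SLOT[n],circ(Q) if len(Q) else None)
```

```text
at t34.1 [0.6372 0.0055 0.0266] w0.0923 [ 0.3 -0.8  0.5]
grasped t34.9 [0.6367 0.0055 0.026 ] w0.0472 [-0.6  0.5  1.2]
lifted t36.2 [0.636  0.0055 0.1949] w0.0475 [-0.6  0.8 -1.5]
down t39.3 [ 0.5093 -0.3548  0.0927] w0.0473 [ 0.2 -0.2 -1. ]
rel t40.3 [ 0.5092 -0.3547  0.0925] w0.0918 [-0.1  0.3 -0.2]
side tin (array([ 0.50842905, -0.35495609]), 24.592668533325195)
[{'at': [0.5095, -0.3535, 0.074], 'score': 0.97}]
side flask [0.52697935 0.31007221] (array([0.52645392, 0.30971503]), 17.216297149658203)
side round [0.4523 0.317 ] (array([0.45369595, 0.31634525]), 17.76725196838379)
side sq [0.37762065 0.32392779] (array([0.38028827, 0.32330573]), 19.09929084777832)
top tin (array([ 0.51211621, -0.35341501]), 23.399982452392578)
[{'at': [0.5101, -0.3562, 0.0755], 'score': 0.81}]
top flask [0.52697935 0.31007221] (array([0.52825256, 0.31059259]), 15.805888175964355)
top round [0.4523 0.317 ] (array([0.45417007, 0.31694925]), 16.226709365844727)
top sq [0.37762065 0.32392779] (array([0.37979211, 0.32430304]), 15.670650482177734)
```

View pics/side4.png

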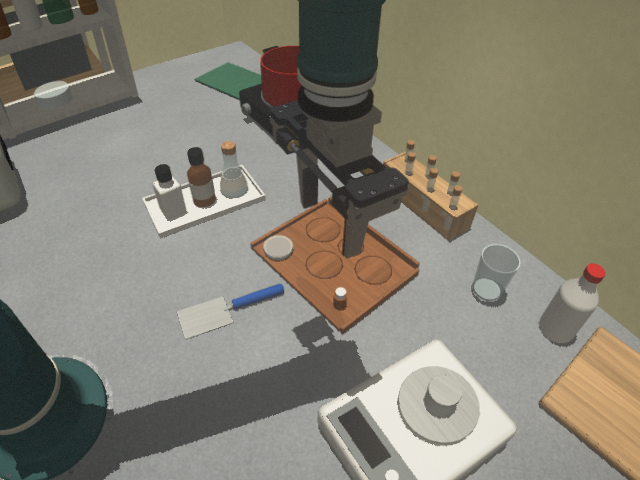

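The tin stands mid-pan at (445,393), and the vessels are still upright on the tray. Now I'll put them back: square first, then round, then flask.

Run:
```python
from h import *
env.movel([.4,.2,.3],RV,rate=.3)
for n in ['sq','round','flask']:
    print(n)
    pick(SLOT[n],.005+H[n],RV,up=.18)
    place(BOARD[n],.010+H[n],RV,.285)
env.movel([.5,.2,.33],RV,rate=.3)
env.reach([.3,.45,.35],RV); env.pause(.3)
for c in ['top','side']:
    p,P=cloud(c); cv2.imwrite(f'pics/{c}5.png',p[:,:,::-1])
    for n,h in [('flask',.135),('round',.145),('sq',.128)]:
        Q=near(P,*BOARD[n],.04,h-.006,h+.006); print(c,n,BOARD[n],circ(Q) if len(Q) else None)
    Q=near(P,*PAN,.05,.109,.121); print(c,'tin',circ(Q) if len(Q) else None)
    Q=near(P,.508,.083,.04,.018,.03); print('petri',circ(Q) if len(Q) else None)
    Q=near(P,.527,-.096,.03,.044,.056); print('vial',circ(Q) if len(Q) else None)
st('end')
```

```text
sq
at t45.1 [0.3784 0.3241 0.0919] w0.0916 [ 1.3  1.1 -0.3]
grasped t46.1 [0.3776 0.324  0.091 ] w0.0314 [-0.3  0.6 -0.3]
lifted t47.4 [0.3772 0.3235 0.2701] w0.0313 [ 0.1 -0.7 -2.1]
down t51.4 [ 0.6343 -0.0698  0.0975] w0.0316 [-0.3  0.1 -0.8]
rel t52.5 [ 0.6343 -0.0698  0.0975] w0.0917 [-0.4  0.2 -0.1]
round
at t55.4 [0.4529 0.3171 0.1079] w0.0923 [0.4 0.2 0.1]
grasped t56.4 [0.4523 0.317  0.1075] w0.0314 [-0.2 -0.3  0.4]
lifted t57.7 [0.4518 0.3166 0.2865] w0.0314 [ 0.4  0.6 -2.4]
down t61.0 [ 0.562  -0.0035  0.114 ] w0.0315 [ 0.  -0.4 -1.6]
rel t62.2 [ 0.562  -0.0035  0.114 ] w0.0920 [-0.3 -0.3  1.3]
flask
at t64.8 [0.5276 0.31   0.1005] w0.0920 [0.  0.2 0.7]
grasped t65.7 [0.5269 0.3102 0.1   ] w0.0302 [ 0.   1.1 -0.1]
lifted t67.1 [0.5265 0.3097 0.2789] w0.0302 [ 0.8  0.5 -0.5]
down t70.0 [0.6153 0.0804 0.1065] w0.0302 [ 0.6  1.  -2.4]
rel t71.2 [0.6153 0.0805 0.1065] w0.0919 [-0.8  0.4 -0.3]
top flask [0.6153 0.0805] (array([0.61583472, 0.08208198]), 15.351324081420898)
top round [ 0.562  -0.0035] (array([ 0.56452032, -0.00260869]), 15.817098617553711)
top sq [ 0.6343 -0.0698] (array([ 0.63536346, -0.06892257]), 15.736466407775879)
top tin (array([ 0.51062827, -0.35328085]), 24.55328369140625)
petri (array([0.50873135, 0.08398991]), 30.038196563720703)
vial (array([ 0.52855438, -0.09533572]), 9.456067085266113)
side flask [0.6153 0.0805] (array([0.61407849, 0.07930213]), 16.213134765625)
side round [ 0.562  -0.0035] (array([ 0.56080023, -0.00398717]), 16.479089736938477)
side sq [ 0.6343 -0.0698] (array([ 0.63452899, -0.07064526]), 17.10899543762207)
side tin (array([ 0.50851495, -0.35484695]), 24.317270278930664)
petri (array([0.50537872, 0.08313544]), 31.559106826782227)
vial (array([ 0.52481531, -0.09741699]), 10.455671310424805)
end t74.3 [0.3003 0.4497 0.35  ] w0.0916 [-0.3 -0.2  0.2]
```

View pics/side5.png

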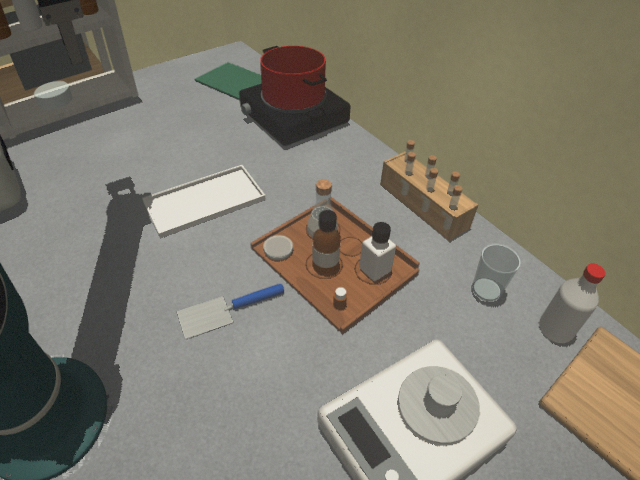

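View pics/top5.png

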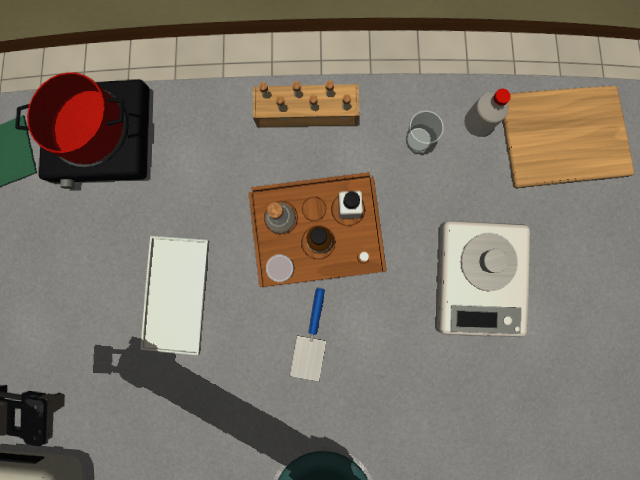

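The vessels are back at (277,213), (319,238) and (351,203) in the top view, the same as at the start. The tin is mid-pan at (493,261), the dish and vial are where they were, and the arm is clear of everything.

```bash
python3 -c "
from h import *
workorder.finish_job()"
```

```text
the job is handed in; nothing more can be done
```

The job is done and handed in; the last reading, just before hand-in, was about 74 s of the 149 s allowed. I moved the flask, round bottle and square bottle to the side tray and set the tin on the balance pan. Then I put the square bottle, round bottle and flask back on their own spots.

My last checks, from top and side camera depth just before hand-in:
- **Vessels:** all three stand upright, within about 1–2 mm of where the same camera saw them at the start.
- **Tin:** it stands within about 1 mm of the pan centre I measured.
- **Dish and vial:** neither moved by more than the measuring noise, about 2 mm.
- **Gripper:** it is open, and the arm is clear of everything.

The two cameras disagree with each other by about 2–4 mm, in line with their stated calibration. None of the final checks failed. In the check after the third vessel went on the tray, the top camera gave no reading for the round and square bottles. The side view showed them standing, and both cameras saw them in the next check.

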